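# Click a loaf up to the slicing mark and free the feeder

## Task

Turn the feeder's ratchet wheel counter-clockwise, with its pawl down and clicking, until the pusher has moved the loaf's leading end onto the red band, and let it rest there a moment. Then tip the pawl's red ball over so that the pawl is free and stays free, and wind the wheel back fully to its home stop, leaving the loaf's end on the band. Work only the wheel and pawl: do not touch the loaf or the pusher, turn the wheel slowly (never as fast as a turn a second), and leave the bowl, jar and roll where they are.

Things in the scene. Friction and masses are not known exactly. Their poses are not given: they have to be found in the camera images.
- feeder: White base 335 x 320 x 12 mm, fixed to the table, of the loaf feeder. Origin on the table under it; own x from the wheel to the trough, own y the way the loaf is fed, z up. The open steel trough runs along own y at own x = 91 mm (floor 18 mm high, inner width 92 mm, walls to 40 mm high).
- hub (a point): On the vertical axis of the ratchet wheel, at the top face of its steel disc (disc radius 88 mm, top 34 mm above the table; hub boss radius 16 mm stands 22 mm above that; 12 saw teeth, 10 mm high, in a ring of radius 69 to 87 mm). At own x = -85 mm, y = 0 of the feeder.
- peg (a point): Top centre of one of the four black upright finger pegs on the wheel (diameter 14 mm, 50 mm tall from disc to top at 84 mm above the table, on a circle of radius 52 mm, 90 degrees apart). Push a peg sideways with a fingertip to turn the wheel (about 1.5 N). The point turns with the wheel: at wheel joint 0 it lies at 45 degrees from the feeder's +x towards its +y.
- wheel (a joint): Turn of the wheel, rad, counter-clockwise from above positive. 0 is the home stop, 4.4 the other stop. Each rad moves the pusher 23 mm along the feeder's +y (one click, 30 degrees, is 12 mm). It stays where left. With the pawl down it cannot turn back (only slip back up to a click, to the last tooth).
- pawl (a joint): Tilt of the pawl, rad. About 0 to 0.2 is down on the teeth (it bobs as the teeth pass); 1.25 is tipped right over and free. A yellow nose arm runs 60 mm from the pivot to -x onto the teeth; as the ball goes over, it swings up behind the pushing finger, so leave by lifting straight up. Its weighted ball makes it fall to either side of about 0.5: beyond that it falls over to 1.25 and stays.
- pawl_pivot (a point): Centre of the pawl's horizontal pivot pin, 64 mm above the table, at own x = -25 mm, y = 78 mm of the feeder; the pin runs along own y, between two upright grey cheeks whose tops are 70 mm above the table.
- pawl_knob (a point): Centre of the pawl's red ball (radius 11 mm) on an 8 mm steel rod, 55 mm from the pivot. With the pawl down it leans 30 degrees from upright towards the feeder's -x (ball centre 112 mm above the table); push it towards +x (under 1 N) to tip it over until it leans about 40 degrees to +x.
- pusher_face (a point): Centre of the front face (looking to the feeder's +y) of the blue pusher plate, 84 mm wide, 56 mm high, in the trough. It pushes the loaf but does not pull it back.
- loaf: Brown loaf, 84 mm wide, 110 mm long along its own y, 70 mm high, about 0.35 kg, lying loose in the trough ahead of the pusher. Origin at the centre of its underside; its own y points the way it is fed.
- loaf_front (a point): Middle of the lower edge of the loaf's leading end (55 mm ahead of the loaf's origin along its y).
- band (a point): Centre of the red band painted across the trough floor and walls; the band is 16 mm wide along the feeder's y (8 mm either side of this point).
- bowl: Steel bowl, radius 65 mm, 60 mm high, beside the feeder; origin under its centre. Bystander.
- jar: Glass jar with orange cap, radius 34 mm, 100 mm high; origin under its centre. Bystander.
- roll: Bread roll, radius 42 mm, 48 mm high; origin under its centre. Bystander.
Not all that is in view belongs to the job. Leave any blue look-alike of the loaf alone.

How it is judged:
By the outcome, as a careful person would: the job done as asked, in the order asked, and still so for the second after the job is handed in, with the robot touching nothing.
It also fails if it takes over 59 s, if anything falls off the work surface, if the arm or the gripper's body presses on something with over 40 N, if the wrist force passes 120 N, or if a joint passes its speed limit or range.

## Robot

A 7-joint arm with a two-finger parallel gripper is mounted at the origin on the work surface. World frame = base frame: x ahead of the robot, y to its left, z up, the work surface at z = 0. Lengths are in m, angles in degrees, forces in N, time in s.
With the tool pointing down it reaches from about 0.425 to 0.875 m from the base axis. Payload 4.7 kg.
Tool frame: the origin (TCP) lies at the very end of the fingers, on their centre line; the grasp point (between the pads) lies 19 mm behind it; z points along the fingers, y is the line along which they close (so a half turn about z gives the same grasp; the last joint's range is limited). The gripper opens to 87 mm and grips with 3 to 60 N. Pads are 19 mm wide; open, the fingers measure 117 mm over their backs; the gripper's body (75 mm by 190 mm) begins 51 mm behind the grasp point.
Start: joints at [65.953, 18.392, -4.016, 83.108, 1.295, 78.541, -3.26], TCP at [0.273, -0.59, 0.223] pointing down, gripper open.
Joint ranges: [-163.93, 163.93], [-17.29, 119.83], [-79.2, 71.16], [3.27, 140.29], [-89.18, 269.18], [5.43, 117.66], [-154.24, 154.24]. Speed limits (degrees/s): [147.25, 147.25, 180, 180, 180, 180, 180].

## Interface

Orientations are given as [roll, pitch, yaw] about the fixed x, y, z axes, in that order (R = Rz(yaw) Ry(pitch) Rx(roll)).
In Python, from cell import get_obs, eyes, env gives the robot as it stands.
- The arm moves only by the tool servo_tool, never from a script. Its argument "series" is a list that holds one entry, the list of rows, each a list of 7 numbers: the shift along the tool's x, y, z in units of 300 mm (1.0 is 300 mm), then the turn, a rotation vector about the tool's x, y, z in units of pi rad (1.0 is pi rad), then the opening, from 0 (shut) to 1 (fully open). In form: [[[tx, ty, tz, wx, wy, wz, gripper], ...]]. A call has 1 to 12 rows; each row is the pose to reach, as a shift and turn from the pose commanded when the call began, along the tool's axes at that moment, turning the shorter way round; what a row does not reach only later rows make up. A row lasts 1/12 s, in which the tool goes at most 41.7 mm and 7.16 degrees, less where a joint would pass 70% of its speed; a pose out of reach is approached as far as the arm can. A call with a number of a shift or a turn outside -1 to 1 is refused whole. A call with a gripper value outside its range is refused whole. The fingers move at their own pace and stop on an object; "grip_force" is the grip in N (left out, the last holds). Time passes only in rows, so rows that repeat a pose let the fingers close. It gives the time, the measured TCP pose, the force, the opening and the grip force at its end, in the units of the state.
- get_obs(): the state, without advancing time (a new reading comes with each control period).
- eyes.read_camera(name): name is "scene" or "top"; returns a dict with "frame" (420x560x3 uint8, red, green, blue), "depth" (420x560 float32, m along the optical axis (not along the pixel's ray), 0 where there is no reading), "fx", "fy", "cx", "cy" (pixels), "distortion" ([k1, k2, p1, p2, k3] as OpenCV has them; the pictures are not rectified), "origin" and "rotation" of the camera in the world. Camera axes: x right, y down, z forward; pixel columns grow to the right and rows downward; lengths in m; the calibration is good to about 2 mm. A picture is of the moment at which its call begins.
- env.sign_off(): hands the job in; it is judged then, once.
The state is a dict: "time_s": time; "qpos": joint angles; "joint_velocities": joint speeds; "effort": joint torques, N m; "tool_pos": TCP position; "tool_rot": TCP orientation; "force": force on the tool from outside, world axes, zero at the start; "wrist_torque": the same for the moment, N m; "grip_width": finger opening in m; "grasp_force": force on a finger pad.
Only numpy, scipy, OpenCV 4.12 (cv2) and the standard library are available. Lean on these libraries where they do the work, as an engineer would, in place of code of your own. Each camera call takes 0.05 s, during which the arm holds its last target. There are 200 camera calls.

## Working session

There is one attempt and no reset: what is moved stays moved. The work goes in short steps, Python scripts to look and compute and a tool call to move; the robot and the scene stay as the last step left them, time stands still between calls to the robot, and variables do not carry over. Pictures are saved under pics/ and viewed, at most 10 in all, crops included, and the job is handed in when it is done.

Besides the shell and the picture viewer there is one more tool, called after "Emit:" as name([rows], argument=value, ...), one row to a line, values as JSON. servo_tool: Moves the arm, as the interface text tells. Shifts and turns lie within -1 to 1; 1 stands for 300 mm of shift or pi rad of turn. Its arguments: {"type":"object","properties":{"series":{"type":"array"},"grip_force":{"type":"number"}},"required":["series"]}

```bash
mkdir -p pics; cat > h.py <<'E'
import numpy as np, cv2
from cell import get_obs, eyes, env
def cam(n):
    c=eyes.read_camera(n); c['K']=np.array([[c['fx'],0,c['cx']],[0,c['fy'],c['cy']],[0,0,1.]]); c['D']=np.array(c['distortion'],float)
    c['o']=np.array(c['origin'],float); c['R']=np.array(c['rotation'],float); return c
def rays(c,px):
    u=cv2.undistortPoints(np.array(px,float).reshape(-1,1,2),c['K'],c['D']).reshape(-1,2)
    return np.c_[u,np.ones(len(u))]@c['R'].T
def plane(c,px,z):
    d=rays(c,px); return c['o']+d*((z-c['o'][2])/d[:,2])[:,None]
def dep(c,px):
    d=rays(c,px); return c['o']+d*np.array([c['depth'][int(round(v)),int(round(u))] for u,v in np.array(px).reshape(-1,2)])[:,None]
def proj(c,P):
    p=(np.array(P,float).reshape(-1,3)-c['o'])@c['R']
    return cv2.projectPoints(p,np.zeros(3),np.zeros(3),c['K'],c['D'])[0].reshape(-1,2)
def save(n,im,k=1): cv2.imwrite('pics/'+n,cv2.resize(im[...,::-1],None,fx=k,fy=k,interpolation=cv2.INTER_CUBIC))
E
python3 - <<'E'
from h import *
for n in('top','scene'):
    c=cam(n); save(n+'0.png',c['frame'],1.4); print(n,c['o'],c['R'].round(3).tolist(),c['fx'])
o=get_obs(); print(o['time_s'],o['tool_pos'],o['tool_rot'],o['force'])
E
```

```text
top [0.49670095 0.03110801 1.30951439] [-175.731, -0.727, -88.854] 524.7468795011731
scene [ 1.27328282 -0.41724008  1.01032409] [-137.526, -0.122, 57.709] 515.3670194664759
0.1 [ 0.27291687 -0.5893751   0.22155861] [-1.79899571e+02  7.34919022e-03  2.48548494e+01] [-0.36469127 -0.47944743 -0.02396329]
```

View pics/top0.png

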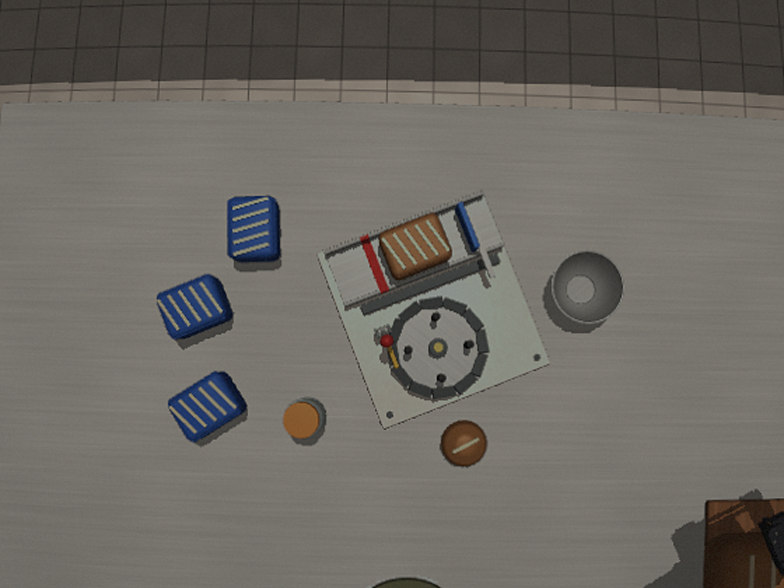

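View pics/scene0.png

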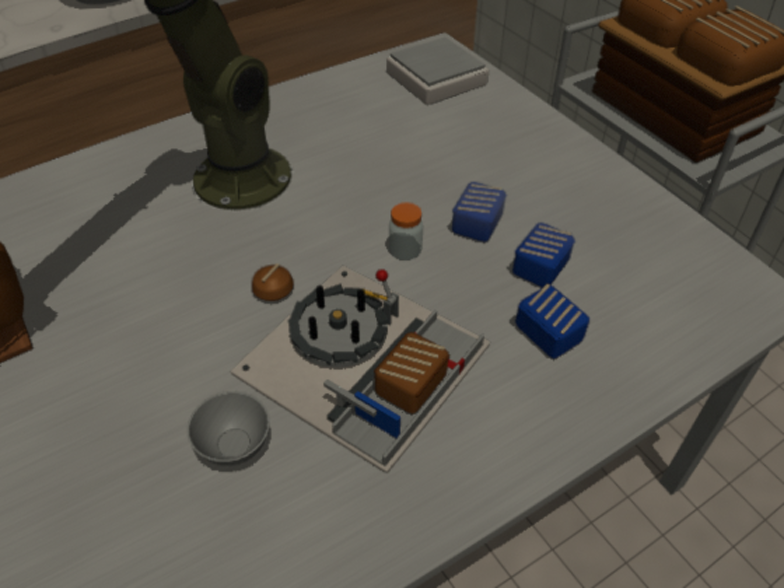

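```bash
sed -i "s/c\['R'\]=np.array(c\['rotation'\],float)/c['R']=Rot.from_euler('xyz',c['rotation'],degrees=True).as_matrix()/; 1a from scipy.spatial.transform import Rotation as Rot" h.py
cat >> h.py <<'E'
def blobs(c,lo,hi,amin=15,roi=None):
    h=cv2.cvtColor(c['frame'],cv2.COLOR_RGB2HSV); m=cv2.inRange(h,np.array(lo),np.array(hi))
    if roi: z=np.zeros_like(m); x0,y0,x1,y1=roi; z[y0:y1,x0:x1]=255; m&=z
    n,l,s,ce=cv2.connectedComponentsWithStats(m); return [(ce[i],s[i],l==i) for i in range(1,n) if s[i][4]>=amin]
E
python3 - <<'E'
from h import *
c=cam('top'); roi=(220,130,400,310)
print('hub boss'); 
for b in blobs(c,(15,60,90),(35,255,255),8,roi): print(b[0].round(1),b[1][4],plane(c,[b[0]],.056).round(4))
print('red')
for lo,hi in(((0,170,90),(6,255,255)),((172,150,90),(180,255,255))):
  for b in blobs(c,lo,hi,8,roi): print(b[0].round(1),b[1],plane(c,[b[0]],.018).round(4),plane(c,[b[0]],.112).round(4))
print('brown')
for b in blobs(c,(5,100,50),(16,255,255),200,roi): 
  r=cv2.minAreaRect(np.argwhere(b[2])[:,::-1].astype(np.float32)); print(b[0],b[1],r, plane(c,cv2.boxPoints(r),.06).round(4).tolist())
print('blue')
for b in blobs(c,(100,120,40),(130,255,255),60,roi):
  r=cv2.minAreaRect(np.argwhere(b[2])[:,::-1].astype(np.float32)); print(b[0],b[1],r,plane(c,cv2.boxPoints(r),.07).round(4).tolist())
print('dark')
for b in blobs(c,(0,0,0),(180,255,38),8,(280,215,345,285)): print(b[0].round(1),b[1],plane(c,[b[0]],.084).round(4))
# white base corners
px=np.array([[318,255],[549,363],[385,429]])/1.4; print(plane(c,px,.012).round(4).tolist())
px=np.array([[389.5,415],[537,357]])/1.4; print(plane(c,px,.012).round(4).tolist())
save('crop1.png',c['frame'][130:310,220:400],3.3)
E
```

```text
hub boss
[312.9 247.5] 41 [[ 0.5184 -0.0428  0.056 ]]
[281.3 256.8] 35 [[0.4945 0.0322 0.056 ]]
[222.5 299.1] 98 [[0.3912 0.1698 0.056 ]]
red
[260.1 169.6] [258 168   5   4   9] [[0.7097 0.0894 0.018 ]] [[0.6942 0.0852 0.112 ]]
[267.8 190.8] [259 174  19  35 202] [[0.657 0.069 0.018]] [[0.6453 0.0662 0.112 ]]
[276.  242.6] [273 239   7   8  40] [[0.5291 0.0459 0.018 ]] [[0.5267 0.0448 0.112 ]]
brown
[296.21907216 175.0137457 ] [ 271  152   51   47 1164] ((296.22412109375, 174.81033325195312), (35.09642028808594, 45.123966217041016), 68.19859313964844) [[0.7097, 0.0669, 0.06], [0.753, -0.0334, 0.06], [0.6742, -0.066, 0.06], [0.6315, 0.0338, 0.06]]
blue
[333.94230769 161.24358974] [327 145  15  33 156] ((332.9827880859375, 161.20689392089844), (34.539337158203125, 6.499337673187256), 68.19859313964844) [[0.7609, -0.0637, 0.07], [0.7672, -0.0782, 0.07], [0.69, -0.1099, 0.07], [0.6838, -0.0955, 0.07]]
dark
[310.3 226.4] [308 224   6   6  22] [[ 0.5671 -0.0342  0.084 ]]
[333.7 246.2] [331 244   7   5  22] [[ 0.5217 -0.0899  0.084 ]]
[290.8 249.9] [289 248   5   5  19] [[0.5111 0.0102 0.084 ]]
[314.6 270. ] [312 268   6   5  24] [[ 0.4656 -0.046   0.084 ]]
[[0.6773, 0.1712, 0.012], [0.4933, -0.2434, 0.012], [0.3723, 0.0452, 0.012]]
[[0.397, 0.0378, 0.012], [0.5036, -0.2217, 0.012]]
```

View pics/crop1.png

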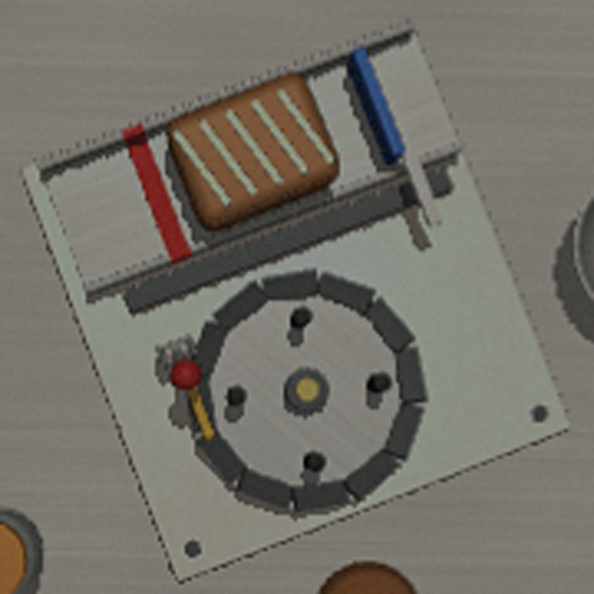

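Candidates for the loaf are the brown one at top-image pixel (296,175) and the blue look-alikes at (181,163), (139,219) and (148,290). I choose the brown one, which lies in the trough, and the close crop confirms it. The other parts are:

| Part | Top-image pixel |
|---|---|
| Band | (268,190) |
| Pusher | (333,161) |
| Hub | (313,247) |
| Pegs | (310,226), (334,246), (291,250), (315,270) |
| Red ball | (276,243) |

The pusher face has to close a gap of about 30 mm and then move about 21 mm more, so roughly 128° of wheel turn. I'll push the peg at (334,246).

```bash
cat >> h.py <<'E'
HUB=np.array([.5165,-.0405]); A=22.7
def mv(pos,yaw):
    "tool-frame row (shift/300mm, turn/pi) from measured pose to tool-down pose"
    o=get_obs(); R=Rot.from_euler('xyz',o['tool_rot'],degrees=True); T=Rot.from_euler('xyz',[180,0,yaw],degrees=True)
    return np.r_[R.inv().apply(np.array(pos)-o['tool_pos'])/.3,(R.inv()*T).as_rotvec()/np.pi].round(3).tolist()
def at(phi,off,z,r=.052):
    "TCP beside the peg at world angle phi, off m tangentially (CCW +)"
    a=np.radians(phi); return np.r_[HUB+r*np.array([np.cos(a),np.sin(a)])+off*np.array([-np.sin(a),np.cos(a)]),z]
def swing(phi0,dphis,off,z):
    for d in dphis: print(d,mv(at(phi0+d,off,z),phi0+d+90))
E
python3 - <<'E'
from h import *
print(mv(at(-84,-.0245,.16),6))
E
```

```text
[1.372, -1.181, 0.207, -0.0, 0.0, 0.105]
```

Emit:
servo_tool([
  [[1.0, -0.86, 0.0, 0, 0, 0.105, 0], [1.0, -0.86, 0.0, 0, 0, 0.105, 0], [1.0, -0.86, 0.0, 0, 0, 0.105, 0], [1.0, -0.86, 0.0, 0, 0, 0.105, 0], [1.0, -0.86, 0.0, 0, 0, 0.105, 0], [1.0, -0.86, 0.0, 0, 0, 0.105, 0], [1.0, -0.86, 0.0, 0, 0, 0.105, 0], [1.0, -0.86, 0.0, 0, 0, 0.105, 0], [1.0, -0.86, 0.0, 0, 0, 0.105, 0], [1.0, -0.86, 0.0, 0, 0, 0.105, 0], [1.0, -0.86, 0.0, 0, 0, 0.105, 0], [1.0, -0.86, 0.0, 0, 0, 0.105, 0]],
], grip_force=10)

```text
time_s: 1.15
tool_pos: [0.4374, -0.2284, 0.2226]
tool_rot: [180.0, 0.0, 6.2]
force: [-0.2, -0.8, -0.6]
grip_width: 0.015
grasp_force: 0.0
```

```bash
python3 - <<'E'
from h import *
print(mv(at(-84,-.0245,.16),6)); o=get_obs(); print(o['time_s'],o['tool_pos'],o['tool_rot'],o['grip_width'],o['force'],o['qpos'])
E
```

```text
[0.247, -0.421, 0.208, 0.0, 0.0, 0.001]
1.15 [ 0.43735392 -0.22840991  0.22255001] [1.79966260e+02 1.69494808e-02 6.15242377e+00] 0.014991387904912647 [-0.18345913 -0.83966204 -0.56396853] [ 4.32411294e+01  4.25511477e-02 -1.86916565e+01  1.04181670e+02
  5.29243714e-02  7.57753755e+01 -5.93110968e+01]
```

Emit:
servo_tool([
  [[0.12, -0.2, 0.1, 0, 0, 0, 0], [0.247, -0.421, 0.208, 0, 0, 0, 0], [0.247, -0.421, 0.208, 0, 0, 0, 0], [0.247, -0.421, 0.208, 0, 0, 0, 0], [0.247, -0.421, 0.208, 0, 0, 0, 0], [0.247, -0.421, 0.208, 0, 0, 0, 0], [0.247, -0.421, 0.208, 0, 0, 0, 0]],
])

```text
time_s: 1.73
tool_pos: [0.4971, -0.0986, 0.16]
tool_rot: [180.0, 0.1, 5.8]
force: [-0.0, -1.0, 0.5]
grip_width: 0.0004
grasp_force: 0.0
```

```bash
python3 - <<'E'
from h import *
print(mv(at(-84,-.0245,.066),6)); o=get_obs(); print(o['time_s'],o['tool_pos'],o['grip_width'],o['force'])
c=cam('scene'); u=proj(c,[[.517,-.041,.06]])[0].astype(int); save('s1.png',c['frame'][u[1]-100:u[1]+75,u[0]-110:u[0]+110],3)
E
```

```text
[0.003, -0.013, 0.313, 0.0, 0.0, -0.001]
1.7333 [ 0.49711391 -0.09857738  0.15996663] 0.0004139123068708824 [-0.03489858 -1.0319928   0.47217186]
```

View pics/s1.png

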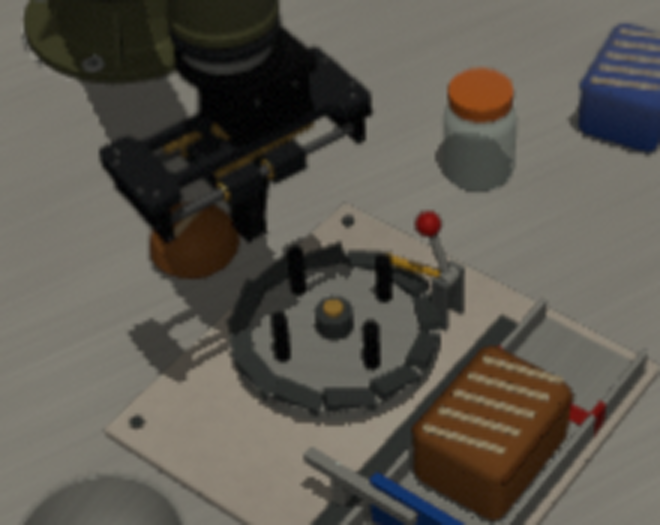

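The closed fingers at crop (250,220) hang beside the target peg at (281,335), and nothing lies beneath them. I'll descend now.

Emit:
servo_tool([
  [[0.003, -0.01, 0.1, 0, 0, 0, 0], [0.003, -0.01, 0.2, 0, 0, 0, 0], [0.003, -0.01, 0.28, 0, 0, 0, 0], [0.003, -0.01, 0.313, 0, 0, 0, 0], [0.003, -0.01, 0.313, 0, 0, 0, 0], [0.003, -0.01, 0.313, 0, 0, 0, 0]],
])

```text
time_s: 2.28
tool_pos: [0.4984, -0.0945, 0.0669]
tool_rot: [180.0, -0.0, 5.8]
force: [0.8, 0.9, 0.9]
grip_width: 0.0006
grasp_force: 0.0
```

```bash
python3 - <<'E'
from h import *
o=get_obs(); print(o['tool_pos'],o['force'])
swing(-84,[0,4,8,12,16,20,24,28,32,36,40,44],-.0165,.066)
E
```

```text
[ 0.49838666 -0.09452242  0.06691758] [0.79051988 0.93762552 0.86378581]
0 [0.024, 0.0, 0.003, 0.0, -0.0, -0.001]
4 [0.036, 0.004, 0.003, 0.0, -0.0, -0.023]
8 [0.049, 0.006, 0.003, 0.0, -0.0, -0.045]
12 [0.061, 0.008, 0.003, 0.0, -0.0, -0.068]
16 [0.074, 0.009, 0.003, 0.0, -0.0, -0.09]
20 [0.086, 0.009, 0.003, 0.0, -0.0, -0.112]
24 [0.099, 0.008, 0.003, 0.0, -0.0, -0.134]
28 [0.112, 0.006, 0.003, 0.0, -0.0, -0.156]
32 [0.124, 0.003, 0.003, 0.0, -0.0, -0.179]
36 [0.136, -0.001, 0.003, 0.0, -0.0, -0.201]
40 [0.148, -0.005, 0.003, 0.0, -0.0, -0.223]
44 [0.16, -0.01, 0.003, 0.0, -0.0, -0.245]
```

Emit:
servo_tool([
  [[0.012, 0, 0.003, 0, 0, 0, 0], [0.024, 0, 0.003, 0, 0, 0, 0], [0.036, 0.004, 0.003, 0, 0, -0.022, 0], [0.049, 0.006, 0.003, 0, 0, -0.045, 0], [0.061, 0.008, 0.003, 0, 0, -0.067, 0], [0.074, 0.009, 0.003, 0, 0, -0.09, 0], [0.086, 0.009, 0.003, 0, 0, -0.112, 0], [0.099, 0.008, 0.003, 0, 0, -0.134, 0], [0.112, 0.006, 0.003, 0, 0, -0.156, 0], [0.124, 0.003, 0.003, 0, 0, -0.179, 0], [0.136, -0.001, 0.003, 0, 0, -0.201, 0], [0.148, -0.005, 0.003, 0, 0, -0.223, 0]],
])

```text
time_s: 3.28
tool_pos: [0.5433, -0.0883, 0.0668]
tool_rot: [179.9, 0.0, 46.2]
force: [0.1, -1.1, 1.8]
grip_width: 0.0005
grasp_force: 0.9
```

```bash
cat >> h.py <<'E'
EX=np.array([np.cos(np.radians(A)),np.sin(np.radians(A))]); EY=np.array([-EX[1],EX[0]]); ORG=HUB+.085*EX
def front(c):
    "own-y of loaf front/back edges, band, pusher front (top view)"
    f=lambda P:((P[:,:2]-ORG)@EY).round(4)
    b=max(blobs(c,(5,100,50),(16,255,255),200,(230,130,400,215)),key=lambda b:b[1][4])
    r=cv2.boxPoints(cv2.minAreaRect(np.argwhere(b[2])[:,::-1].astype(np.float32))); print('loaf',np.sort(f(plane(c,r,.05))))
    for b in blobs(c,(100,120,40),(130,255,255),60,(230,130,400,215)):
        r=cv2.boxPoints(cv2.minAreaRect(np.argwhere(b[2])[:,::-1].astype(np.float32))); print('pusher',np.sort(f(plane(c,r,.07))))
    for b in blobs(c,(0,170,90),(6,255,255),30,(230,130,400,215)): print('band',f(plane(c,[b[0]],.018)),b[1][4])
E
python3 - <<'E'
from h import *
o=get_obs(); print(o['tool_pos'],o['tool_rot'],o['force'])
c=cam('top'); front(c)
swing(-84,[40,44,48,52,56,60,64,68,72,76,80,84],-.0165,.066)
E
```

```text
[ 0.54332868 -0.0883358   0.06677296] [1.79851180e+02 1.04615176e-02 4.62423902e+01] [ 0.09131587 -1.1427564   1.76469414]
loaf [-0.086  -0.0856  0.0238  0.0241]
pusher [-0.1154 -0.1137 -0.1004 -0.0989]
band [0.0467] 201
40 [-0.006, -0.002, 0.003, 0.001, -0.0, 0.002]
44 [0.006, 0.002, 0.003, 0.001, -0.0, -0.02]
48 [0.018, 0.004, 0.003, 0.001, -0.0, -0.042]
52 [0.031, 0.006, 0.003, 0.001, -0.0, -0.064]
56 [0.044, 0.007, 0.003, 0.001, -0.0, -0.086]
60 [0.056, 0.007, 0.003, 0.001, -0.0, -0.109]
64 [0.069, 0.006, 0.003, 0.001, -0.0, -0.131]
68 [0.082, 0.004, 0.003, 0.001, -0.0, -0.153]
72 [0.094, 0.002, 0.003, 0.001, -0.0, -0.175]
76 [0.106, -0.002, 0.003, 0.001, -0.0, -0.198]
80 [0.118, -0.006, 0.003, 0.001, -0.0, -0.22]
84 [0.13, -0.011, 0.003, 0.001, -0.0, -0.242]
```

Emit:
servo_tool([
  [[0.006, 0.002, 0.003, 0, 0, -0.02, 0], [0.018, 0.004, 0.003, 0, 0, -0.042, 0], [0.031, 0.006, 0.003, 0, 0, -0.064, 0], [0.044, 0.007, 0.003, 0, 0, -0.086, 0], [0.056, 0.007, 0.003, 0, 0, -0.109, 0], [0.069, 0.006, 0.003, 0, 0, -0.131, 0], [0.082, 0.004, 0.003, 0, 0, -0.153, 0], [0.094, 0.002, 0.003, 0, 0, -0.175, 0], [0.106, -0.002, 0.003, 0, 0, -0.198, 0], [0.118, -0.006, 0.003, 0, 0, -0.22, 0], [0.13, -0.011, 0.003, 0, 0, -0.242, 0]],
])

```text
time_s: 4.25
tool_pos: [0.5677, -0.0578, 0.0655]
tool_rot: [179.9, 0.1, 89.7]
force: [-0.6, -1.4, -0.3]
grip_width: 0.0003
grasp_force: 0.8
```

```bash
python3 - <<'E'
from h import *
o=get_obs(); print(o['tool_pos'],o['tool_rot'],o['force'])
c=cam('top'); front(c)
swing(-84,[84,88,92,96,100,104,108,112,116,120,124,128,132],-.0165,.066)
E
```

```text
[ 0.56766315 -0.05782115  0.0655255 ] [1.79919463e+02 9.85741763e-02 8.97064431e+01] [-0.58454361 -1.376825   -0.33831318]
loaf [-0.0869 -0.0866  0.0238  0.0241]
pusher [-0.0969 -0.0955 -0.0858 -0.0844]
band [0.0467] 201
84 [-0.002, 0.002, -0.002, 0.001, 0.0, -0.0]
88 [0.011, 0.005, -0.002, 0.001, 0.0, -0.023]
92 [0.023, 0.008, -0.002, 0.001, 0.0, -0.045]
96 [0.036, 0.009, -0.002, 0.001, 0.0, -0.067]
100 [0.048, 0.01, -0.002, 0.001, 0.0, -0.089]
104 [0.061, 0.01, -0.002, 0.001, 0.0, -0.111]
108 [0.074, 0.009, -0.002, 0.001, 0.0, -0.134]
112 [0.086, 0.007, -0.002, 0.001, 0.0, -0.156]
116 [0.098, 0.004, -0.002, 0.001, 0.0, -0.178]
120 [0.111, 0.001, -0.002, 0.001, 0.0, -0.2]
124 [0.123, -0.004, -0.002, 0.001, 0.0, -0.223]
128 [0.134, -0.009, -0.002, 0.001, 0.0, -0.245]
132 [0.145, -0.015, -0.002, 0.001, 0.0, -0.267]
```

Emit:
servo_tool([
  [[0.011, 0.005, 0, 0, 0, -0.023, 0], [0.023, 0.008, 0, 0, 0, -0.045, 0], [0.036, 0.009, 0, 0, 0, -0.067, 0], [0.048, 0.01, 0, 0, 0, -0.089, 0], [0.061, 0.01, 0, 0, 0, -0.111, 0], [0.074, 0.009, 0, 0, 0, -0.134, 0], [0.086, 0.007, 0, 0, 0, -0.156, 0], [0.098, 0.004, 0, 0, 0, -0.178, 0], [0.111, 0.001, 0, 0, 0, -0.2, 0], [0.123, -0.004, 0, 0, 0, -0.223, 0], [0.123, -0.004, 0, 0, 0, -0.223, 0]],
])

```text
time_s: 5.22
tool_pos: [0.5667, -0.02, 0.0654]
tool_rot: [179.9, 0.1, 129.8]
force: [0.2, -1.2, 1.7]
grip_width: 0.0002
grasp_force: 0.5
```

```bash
python3 - <<'E'
from h import *
o=get_obs(); print(o['tool_pos'],o['tool_rot'],o['force'])
c=cam('top'); front(c)
swing(-84,[124,128,132,136,140,144,148],-.0165,.066)
E
```

```text
[ 0.56666959 -0.02003281  0.06536386] [1.79945341e+02 1.00004109e-01 1.29762857e+02] [ 0.21279342 -1.22167796  1.68620963]
loaf [-0.0731 -0.0713  0.0393  0.0404]
pusher [-0.0814 -0.0786 -0.0711 -0.0683]
band [0.0486] 90
124 [0.0, 0.001, -0.002, 0.0, 0.0, -0.002]
128 [0.012, 0.005, -0.002, 0.0, 0.0, -0.024]
132 [0.025, 0.007, -0.002, 0.0, 0.0, -0.047]
136 [0.038, 0.009, -0.002, 0.0, 0.0, -0.069]
140 [0.05, 0.01, -0.002, 0.0, 0.0, -0.091]
144 [0.063, 0.009, -0.003, 0.0, 0.0, -0.113]
148 [0.076, 0.008, -0.003, 0.0, 0.0, -0.136]
```

Emit:
servo_tool([
  [[0.012, 0.005, 0, 0, 0, -0.024, 0], [0.025, 0.007, 0, 0, 0, -0.047, 0], [0.038, 0.009, 0, 0, 0, -0.069, 0], [0.05, 0.01, 0, 0, 0, -0.091, 0], [0.05, 0.01, 0, 0, 0, -0.091, 0], [0.05, 0.01, 0, 0, 0, -0.091, 0], [0.05, 0.01, 0, 0, 0, -0.091, 0]],
])

```text
time_s: 5.85
tool_pos: [0.559, -0.0066, 0.0647]
tool_rot: [180.0, 0.0, 146.0]
force: [0.1, -0.7, 1.1]
grip_width: 0.0008
grasp_force: 0.6
```

```bash
python3 - <<'E'
from h import *
o=get_obs(); print(o['tool_pos'],o['tool_rot'],o['force'])
c=cam('top'); front(c); 
c=cam('scene'); u=proj(c,[[.66,.0,.06]])[0].astype(int); save('s2.png',c['frame'][u[1]-90:u[1]+80,u[0]-110:u[0]+110],3)
E
```

```text
[ 0.55899642 -0.00661542  0.06472835] [1.79977455e+02 3.55496273e-02 1.45977255e+02] [ 0.13081877 -0.67249957  1.12577427]
loaf [-0.0665 -0.0644  0.0461  0.0475]
pusher [-0.0758 -0.0721 -0.0635 -0.0599]
```

View pics/s2.png

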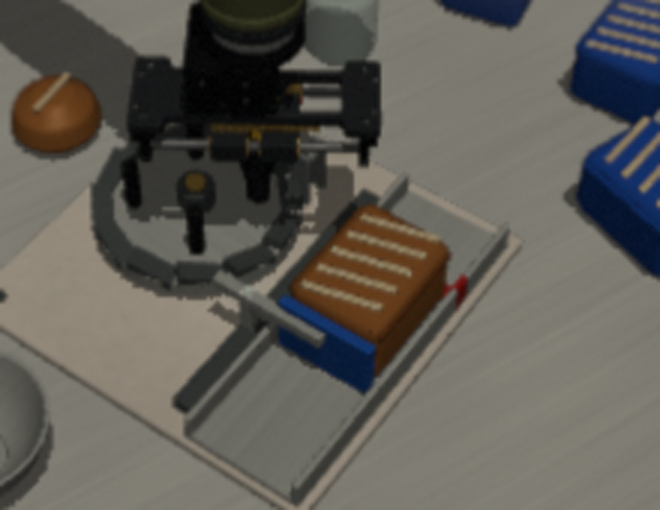

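Emit:
servo_tool([
  [[-0.015, 0, 0, 0, 0, 0, 0], [-0.03, 0, 0, 0, 0, 0, 0], [-0.03, 0, 0, 0, 0, 0, 0], [-0.03, 0, -0.1, 0, 0, 0, 0], [-0.03, 0, -0.2, 0, 0, 0, 0], [-0.03, 0, -0.3, 0, 0, 0, 0], [-0.03, 0, -0.42, 0, 0, 0, 0], [-0.03, -0.2, -0.42, 0, 0, 0, 0], [-0.03, -0.3, -0.42, 0, 0, 0, 0], [-0.03, -0.4, -0.42, 0, 0, 0, 0], [-0.03, -0.4, -0.42, 0, 0, 0, 0]],
])

```text
time_s: 6.87
tool_pos: [0.4952, -0.1194, 0.1899]
tool_rot: [-179.6, -0.0, 145.5]
force: [-0.2, -1.4, 0.2]
grip_width: 0.0004
grasp_force: 0.0
```

```bash
python3 - <<'E'
from h import *
o=get_obs(); print(o['time_s'],o['tool_pos'],o['tool_rot'],o['force'])
c=cam('top'); front(c)
for b in blobs(c,(0,170,60),(8,255,255),8,(255,225,300,265)): print('ball',b[0],b[1],plane(c,[b[0]],.113))
s=cam('scene')
p=proj(s,[[.522,.045,.113]])[0]; print(p)
for b in blobs(s,(0,170,60),(8,255,255),8,(int(p[0])-30,int(p[1])-30,int(p[0])+30,int(p[1])+30)): print('ball s',b[0],b[1],plane(s,[b[0]],.113))
for b in blobs(c,(0,0,0),(180,255,38),8,(280,215,345,285)): print(b[0].round(1),b[1],plane(c,[b[0]],.084).round(4))
save('t3.png',c['frame'][130:310,220:400],3.3)
E
```

```text
6.8667 [ 0.49517009 -0.11940164  0.18986742] [-1.79639428e+02 -1.95276616e-02  1.45524285e+02] [-0.16160833 -1.37800475  0.21930787]
loaf [-0.0655 -0.0653  0.0467  0.0471]
pusher [-0.0766 -0.072  -0.0644 -0.0599]
ball [276.07692308 243.34615385] [272 240   9   8  52] [[0.5250674  0.04464525 0.113     ]]
[271.39304635 195.40578869]
ball s [272.02380952 196.33333333] [269 193   7   8  42] [[0.5255075  0.04462658 0.113     ]]
[293.2 237.4] [291 235   5   5  16] [[0.5405 0.0053 0.084 ]]
[336.7 266.1] [324 248  21  35 238] [[ 0.4755 -0.0974  0.084 ]]
[301.8 267.3] [299 265   6   5  17] [[ 0.4712 -0.0162  0.084 ]]
[310.7 279. ] [300 275  21   9  63] [[ 0.4444 -0.0374  0.084 ]]
```

View pics/t3.png

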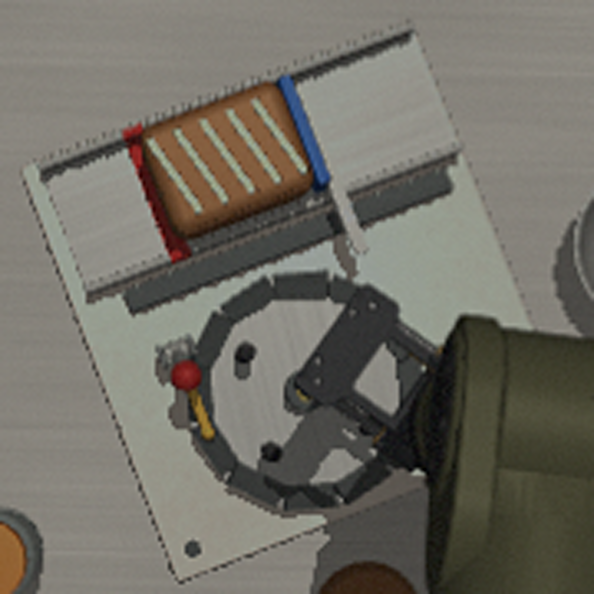

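The ball is at top pixel (276,243), with the two views agreeing to under a millimetre. The loaf's end is on the band. Next I move to the wheel side of the ball.

```bash
python3 - <<'E'
from h import *
B=np.array([.5253,.0446])
print(mv(np.r_[B-.0285*EX,.19],A+180)); print(mv(np.r_[B-.0285*EX,.110],A+180))
E
```

```text
[0.272, 0.406, 0.001, -0.0, -0.0, -0.316]
[0.272, 0.406, 0.268, -0.0, -0.0, -0.316]
```

Emit:
servo_tool([
  [[0.07, 0.1, 0, 0, 0, -0.04, 0], [0.14, 0.2, 0, 0, 0, -0.08, 0], [0.2, 0.3, 0, 0, 0, -0.12, 0], [0.25, 0.38, 0, 0, 0, -0.16, 0], [0.272, 0.406, 0, 0, 0, -0.2, 0], [0.272, 0.406, 0, 0, 0, -0.24, 0], [0.272, 0.406, 0, 0, 0, -0.28, 0], [0.272, 0.406, 0, 0, 0, -0.316, 0], [0.272, 0.406, 0.1, 0, 0, -0.316, 0], [0.272, 0.406, 0.2, 0, 0, -0.316, 0], [0.272, 0.406, 0.268, 0, 0, -0.316, 0], [0.272, 0.406, 0.268, 0, 0, -0.316, 0]],
])

```text
time_s: 7.97
tool_pos: [0.4961, 0.0374, 0.1063]
tool_rot: [179.7, -0.3, -156.8]
force: [-0.3, 0.4, 0.5]
grip_width: 0.0002
grasp_force: 0.0
```

```bash
python3 - <<'E'
from h import *
o=get_obs(); print(o['time_s'],o['tool_pos'],o['tool_rot'],o['force'])
B=np.array([.5253,.0446]); print([mv(np.r_[B-d*EX,.110],A+180)[:3] for d in(.0205,.0,-.010)])
E
```

```text
7.9667 [0.49610503 0.03739907 0.10629245] [ 179.6916235    -0.32132599 -156.77324326] [-0.3493292   0.43264372  0.50690036]
[[-0.03, -0.016, -0.013], [-0.099, -0.016, -0.013], [-0.132, -0.017, -0.013]]
```

Emit:
servo_tool([
  [[-0.015, -0.016, -0.013, 0, 0, 0, 0], [-0.03, -0.016, -0.013, 0, 0, 0, 0], [-0.045, -0.016, -0.013, 0, 0, 0, 0], [-0.06, -0.016, -0.013, 0, 0, 0, 0], [-0.075, -0.016, -0.013, 0, 0, 0, 0], [-0.09, -0.016, -0.013, 0, 0, 0, 0], [-0.105, -0.016, -0.013, 0, 0, 0, 0], [-0.12, -0.016, -0.013, 0, 0, 0, 0], [-0.12, -0.016, -0.013, 0, 0, 0, 0], [-0.12, -0.016, -0.013, 0, 0, 0, 0]],
])

```text
time_s: 8.8
tool_pos: [0.5343, 0.0455, 0.1138]
tool_rot: [180.0, -0.0, -156.9]
force: [0.1, -0.2, -0.3]
grip_width: 0.0005
grasp_force: 0.0
```

```bash
python3 - <<'E'
from h import *
o=get_obs(); print(o['time_s'],o['tool_pos'],o['tool_rot'],o['force'])
s=cam('scene')
for b in blobs(s,(0,170,60),(8,255,255),8,(240,160,310,230)): print('ball s',b[0],b[1])
u=b[0].astype(int); save('s4.png',s['frame'][u[1]-70:u[1]+50,u[0]-75:u[0]+75],4)
E
```

```text
8.8 [0.53428783 0.04546149 0.11383594] [ 1.79974502e+02 -8.55782140e-03 -1.56924117e+02] [ 0.10320428 -0.24690481 -0.32668247]
ball s [289.13043478 206.15217391] [286 203   8   8  46]
```

View pics/s4.png

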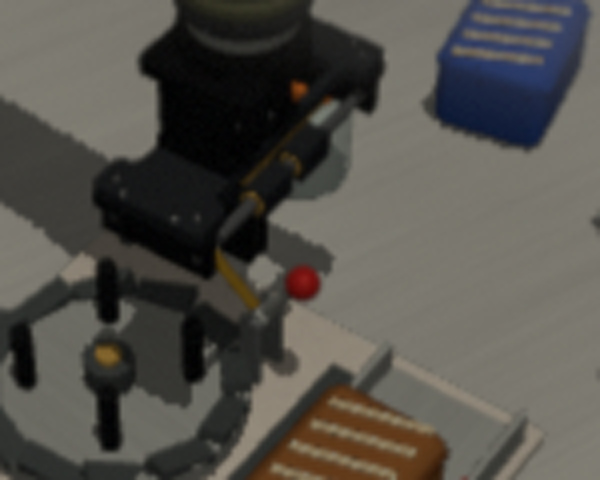

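The ball has gone over, at scene pixel (289,206), and the nose arm stands up behind the finger. I'll lift straight up.

Emit:
servo_tool([
  [[0, 0, -0.1, 0, 0, 0, 0], [0, 0, -0.2, 0, 0, 0, 0], [0, 0, -0.28, 0, 0, 0, 0], [0, 0, -0.28, 0, 0, 0, 0], [0, 0, -0.28, 0, 0, 0, 0]],
])

```text
time_s: 9.27
tool_pos: [0.5349, 0.0451, 0.1991]
tool_rot: [-179.9, 0.1, -157.0]
force: [0.5, 0.0, -0.2]
grip_width: 0.0004
grasp_force: 0.0
```

```bash
python3 - <<'E'
from h import *
o=get_obs(); print(o['time_s'],o['tool_pos'],o['tool_rot'],o['force'])
c=cam('top')
for b in blobs(c,(0,170,60),(8,255,255),8,(240,210,310,265)): print('ball',b[0],((plane(c,[b[0]],.106)[:,:2]-ORG)@np.c_[EX,EY]).round(4))
s=cam('scene')
for b in blobs(s,(0,170,60),(8,255,255),8,(240,160,320,240)): print('ball s',b[0],((plane(s,[b[0]],.106)[:,:2]-ORG)@np.c_[EX,EY]).round(4))
print(mv(at(62.3,.0255,.19,.046),152.3)); print(mv(at(62.3,.0255,.066,.046),152.3))
E
```

```text
9.2667 [0.53493586 0.0450856  0.19912363] [-1.79880381e+02  1.11391953e-01 -1.56970578e+02] [ 0.47374911  0.00063983 -0.22436215]
ball s [291.42222222 209.04444444] [[0.0149 0.0726]]
[0.098, -0.076, 0.024, -0.0, -0.0, 0.282]
[0.098, -0.076, 0.437, -0.0, -0.0, 0.282]
```

Emit:
servo_tool([
  [[0.03, -0.02, 0, 0, 0, 0.04, 0], [0.06, -0.04, 0, 0, 0, 0.08, 0], [0.098, -0.076, 0, 0, 0, 0.12, 0], [0.098, -0.076, 0, 0, 0, 0.16, 0], [0.098, -0.076, 0, 0, 0, 0.2, 0], [0.098, -0.076, 0, 0, 0, 0.24, 0], [0.098, -0.076, 0, 0, 0, 0.282, 0], [0.098, -0.076, 0, 0, 0, 0.282, 0], [0.098, -0.076, 0, 0, 0, 0.282, 0]],
])

```text
time_s: 10.12
tool_pos: [0.5153, 0.0126, 0.1968]
tool_rot: [-180.0, -0.1, 152.5]
force: [-0.5, 0.3, -0.7]
grip_width: 0.0006
grasp_force: 0.0
```

```bash
python3 - <<'E'
from h import *
o=get_obs(); print(o['time_s'],o['tool_pos'],o['tool_rot'],o['force'])
print(mv(at(62.3,.0255,.066,.046),152.3))
E
```

```text
10.1167 [0.51530424 0.01260155 0.19681095] [-1.79951476e+02 -1.07695256e-01  1.52455839e+02] [-0.48428415  0.30334008 -0.65137368]
[-0.002, -0.001, 0.436, -0.0, -0.001, 0.001]
```

Emit:
servo_tool([
  [[0, 0, 0.1, 0, 0, 0, 0], [0, 0, 0.2, 0, 0, 0, 0], [0, 0, 0.3, 0, 0, 0, 0], [0, 0, 0.38, 0, 0, 0, 0], [0, 0, 0.432, 0, 0, 0, 0], [0, 0, 0.432, 0, 0, 0, 0]],
])

```text
time_s: 10.62
tool_pos: [0.5127, 0.0127, 0.0644]
tool_rot: [-179.9, -0.4, 152.5]
force: [-0.2, -1.1, -0.2]
grip_width: 0.0003
grasp_force: 0.0
```

```bash
cat >> h.py <<'E'
def back(ph,phis):
    for p in phis: print(p,mv(at(p,.0165,.067,.048),p+90))
E
python3 - <<'E'
from h import *
o=get_obs(); print(o['time_s'],o['tool_pos'],o['tool_rot'],o['force'])
back(0,[62,58,54,50,46,42,38,34,30,26,22])
E
```

```text
10.6167 [0.51267913 0.01265378 0.06438072] [-179.87477758   -0.42102787  152.48839173] [-0.16951059 -1.1347819  -0.17533543]
62 [-0.039, 0.009, -0.009, -0.001, -0.002, 0.003]
58 [-0.051, 0.013, -0.009, -0.001, -0.002, 0.025]
54 [-0.062, 0.015, -0.009, -0.001, -0.002, 0.047]
50 [-0.074, 0.017, -0.009, -0.001, -0.002, 0.069]
46 [-0.086, 0.018, -0.009, -0.001, -0.002, 0.092]
42 [-0.098, 0.018, -0.009, -0.001, -0.002, 0.114]
38 [-0.109, 0.017, -0.01, -0.001, -0.002, 0.136]
34 [-0.121, 0.016, -0.01, -0.001, -0.002, 0.158]
30 [-0.133, 0.013, -0.01, -0.001, -0.002, 0.18]
26 [-0.144, 0.01, -0.01, -0.001, -0.002, 0.203]
22 [-0.155, 0.006, -0.01, -0.001, -0.002, 0.225]
```

Emit:
servo_tool([
  [[-0.013, 0.003, 0, 0, 0, 0, 0], [-0.026, 0.006, 0, 0, 0, 0, 0], [-0.039, 0.009, -0.003, 0, 0, 0.003, 0], [-0.051, 0.013, -0.003, 0, 0, 0.025, 0], [-0.062, 0.015, -0.003, 0, 0, 0.047, 0], [-0.074, 0.017, -0.003, 0, 0, 0.069, 0], [-0.086, 0.018, -0.003, 0, 0, 0.092, 0], [-0.098, 0.018, -0.003, 0, 0, 0.114, 0], [-0.109, 0.017, -0.003, 0, 0, 0.136, 0], [-0.121, 0.016, -0.003, 0, 0, 0.158, 0], [-0.133, 0.013, -0.003, 0, 0, 0.18, 0], [-0.144, 0.01, -0.003, 0, 0, 0.203, 0]],
])

```text
time_s: 11.62
tool_pos: [0.5571, -0.0042, 0.0706]
tool_rot: [179.9, 0.0, 115.6]
force: [-0.8, 1.5, -1.0]
grip_width: 0.0003
grasp_force: 0.7
```

```bash
python3 - <<'E'
from h import *
o=get_obs(); print(o['time_s'],o['tool_pos'],o['tool_rot'],o['force'])
c=cam('top'); front(c)
back(0,range(26,-26,-4))
E
```

```text
11.6167 [ 0.55711171 -0.00422846  0.07060679] [1.79871608e+02 2.27723468e-02 1.15577988e+02] [-0.81903262  1.50005906 -1.00556712]
loaf [-0.0668 -0.0652  0.0471  0.048 ]
pusher [-0.0871 -0.0856 -0.0729 -0.0715]
26 [0.009, -0.015, 0.012, 0.001, 0.0, -0.004]
22 [-0.002, -0.012, 0.012, 0.001, 0.0, 0.019]
18 [-0.014, -0.009, 0.012, 0.001, 0.0, 0.041]
14 [-0.025, -0.007, 0.012, 0.001, 0.0, 0.063]
10 [-0.037, -0.006, 0.012, 0.001, 0.0, 0.085]
6 [-0.049, -0.005, 0.012, 0.001, 0.0, 0.107]
2 [-0.061, -0.006, 0.012, 0.001, 0.0, 0.13]
-2 [-0.073, -0.007, 0.012, 0.001, 0.0, 0.152]
-6 [-0.084, -0.009, 0.012, 0.001, 0.0, 0.174]
-10 [-0.096, -0.012, 0.012, 0.001, 0.0, 0.196]
-14 [-0.107, -0.016, 0.012, 0.001, 0.0, 0.219]
-18 [-0.118, -0.021, 0.012, 0.001, 0.0, 0.241]
-22 [-0.128, -0.026, 0.012, 0.001, 0.0, 0.263]
```

Emit:
servo_tool([
  [[-0.002, -0.012, 0.006, 0, 0, 0.019, 0], [-0.014, -0.009, 0.008, 0, 0, 0.041, 0], [-0.025, -0.007, 0.008, 0, 0, 0.063, 0], [-0.037, -0.006, 0.008, 0, 0, 0.085, 0], [-0.049, -0.005, 0.008, 0, 0, 0.107, 0], [-0.061, -0.006, 0.008, 0, 0, 0.13, 0], [-0.073, -0.007, 0.008, 0, 0, 0.152, 0], [-0.084, -0.009, 0.008, 0, 0, 0.174, 0], [-0.096, -0.012, 0.008, 0, 0, 0.196, 0], [-0.107, -0.016, 0.008, 0, 0, 0.219, 0], [-0.118, -0.021, 0.008, 0, 0, 0.241, 0]],
])

```text
time_s: 12.58
tool_pos: [0.5676, -0.0388, 0.0685]
tool_rot: [179.8, -0.1, 72.3]
force: [1.5, 0.7, -1.1]
grip_width: 0.0005
grasp_force: 0.9
```

```bash
python3 - <<'E'
from h import *
o=get_obs(); print(o['time_s'],o['tool_pos'],o['tool_rot'],o['force'],o['qpos'].round(0))
c=cam('top'); front(c)
back(0,range(-18,-70,-4))
E
```

```text
12.5833 [ 0.5675628  -0.03881124  0.06846133] [ 1.79780282e+02 -1.02868829e-01  7.23056923e+01] [ 1.54262566  0.73181991 -1.14440168] [ 33.  20. -37. 104.  13.  60. -27.]
loaf [-0.0662 -0.0641  0.0469  0.0483]
pusher [-0.1055 -0.1035 -0.0904 -0.0885]
-18 [0.002, -0.001, 0.005, 0.001, -0.0, 0.0]
-22 [-0.01, 0.003, 0.005, 0.001, -0.0, 0.023]
-26 [-0.021, 0.005, 0.005, 0.001, -0.0, 0.045]
-30 [-0.033, 0.007, 0.005, 0.001, -0.0, 0.067]
-34 [-0.045, 0.008, 0.005, 0.001, -0.0, 0.089]
-38 [-0.056, 0.008, 0.005, 0.001, -0.0, 0.111]
-42 [-0.068, 0.008, 0.005, 0.001, -0.0, 0.134]
-46 [-0.08, 0.006, 0.005, 0.001, -0.0, 0.156]
-50 [-0.091, 0.004, 0.005, 0.001, -0.0, 0.178]
-54 [-0.103, 0.001, 0.005, 0.001, -0.001, 0.2]
-58 [-0.114, -0.003, 0.005, 0.001, -0.001, 0.223]
-62 [-0.125, -0.008, 0.005, 0.001, -0.001, 0.245]
-66 [-0.135, -0.013, 0.005, 0.001, -0.001, 0.267]
```

Emit:
servo_tool([
  [[-0.01, 0.003, 0.003, 0, 0, 0.023, 0], [-0.021, 0.005, 0.003, 0, 0, 0.045, 0], [-0.033, 0.007, 0.003, 0, 0, 0.067, 0], [-0.045, 0.008, 0.003, 0, 0, 0.089, 0], [-0.056, 0.008, 0.003, 0, 0, 0.111, 0], [-0.068, 0.008, 0.003, 0, 0, 0.134, 0], [-0.08, 0.006, 0.003, 0, 0, 0.156, 0], [-0.091, 0.004, 0.003, 0, 0, 0.178, 0], [-0.103, 0.001, 0.003, 0, 0, 0.2, 0], [-0.114, -0.003, 0.003, 0, 0, 0.223, 0], [-0.125, -0.008, 0.003, 0, 0, 0.245, 0]],
])

```text
time_s: 13.55
tool_pos: [0.5535, -0.0745, 0.0673]
tool_rot: [179.9, -0.2, 28.3]
force: [0.6, 0.9, -0.5]
grip_width: 0.0004
grasp_force: 0.8
```

```bash
python3 - <<'E'
from h import *
o=get_obs(); print(o['time_s'],o['tool_pos'],o['tool_rot'],o['force'],o['qpos'].round(0))
c=cam('top'); front(c)
back(0,range(-62,-122,-4))
E
```

```text
13.55 [ 0.55353965 -0.07454557  0.06733752] [ 1.79874510e+02 -1.69455789e-01  2.82573087e+01] [ 0.62726443  0.93030824 -0.48828234] [ 30.  17. -29. 106.   9.  59. -64.]
loaf [-0.0659 -0.0645  0.0465  0.0472]
pusher [-0.1239 -0.1233 -0.1086 -0.1081]
-62 [0.003, 0.001, 0.001, 0.001, -0.0, 0.0]
-66 [-0.008, 0.004, 0.001, 0.001, -0.0, 0.022]
-70 [-0.02, 0.007, 0.001, 0.001, -0.001, 0.045]
-74 [-0.031, 0.009, 0.001, 0.001, -0.001, 0.067]
-78 [-0.043, 0.01, 0.001, 0.001, -0.001, 0.089]
-82 [-0.055, 0.01, 0.001, 0.001, -0.001, 0.111]
-86 [-0.067, 0.009, 0.001, 0.001, -0.001, 0.133]
-90 [-0.078, 0.008, 0.001, 0.001, -0.001, 0.156]
-94 [-0.09, 0.006, 0.001, 0.001, -0.001, 0.178]
-98 [-0.101, 0.002, 0.001, 0.0, -0.001, 0.2]
-102 [-0.113, -0.001, 0.0, 0.0, -0.001, 0.222]
-106 [-0.123, -0.006, 0.0, 0.0, -0.001, 0.245]
-110 [-0.134, -0.011, 0.0, 0.0, -0.001, 0.267]
-114 [-0.144, -0.017, 0.0, 0.0, -0.001, 0.289]
-118 [-0.154, -0.024, 0.0, 0.0, -0.001, 0.311]
```

Emit:
servo_tool([
  [[-0.008, 0.004, 0, 0, 0, 0.022, 0], [-0.02, 0.007, 0, 0, 0, 0.045, 0], [-0.031, 0.009, 0, 0, 0, 0.067, 0], [-0.043, 0.01, 0, 0, 0, 0.089, 0], [-0.055, 0.01, 0, 0, 0, 0.111, 0], [-0.067, 0.009, 0, 0, 0, 0.133, 0], [-0.078, 0.008, 0, 0, 0, 0.156, 0], [-0.09, 0.006, 0, 0, 0, 0.178, 0], [-0.101, 0.002, 0, 0, 0, 0.2, 0], [-0.101, 0.002, 0, 0, 0, 0.2, 0]],
])

```text
time_s: 14.43
tool_pos: [0.5256, -0.0894, 0.0667]
tool_rot: [180.0, -0.0, -7.6]
force: [-0.9, -0.3, 0.5]
grip_width: 0.0003
grasp_force: 0.0
```

```bash
python3 - <<'E'
from h import *
o=get_obs(); print(o['time_s'],o['tool_pos'],o['tool_rot'],o['force'],o['qpos'].round(0))
c=cam('top'); front(c)
back(0,range(-98,-120,-2))
E
```

```text
14.4333 [ 0.52557284 -0.08938241  0.06667938] [ 1.79962205e+02 -4.43002635e-02 -7.62638299e+00] [-0.90038983 -0.34955521  0.49189335] [ 28.  13. -24. 109.   6.  58. -96.]
loaf [-0.0655 -0.0653  0.0467  0.0471]
pusher [-0.1406 -0.1394 -0.1244 -0.1234]
-98 [0.002, 0.003, -0.002, 0.0, -0.0, 0.003]
-100 [-0.003, 0.005, -0.002, 0.0, -0.0, 0.014]
-102 [-0.009, 0.006, -0.002, 0.0, -0.0, 0.025]
-104 [-0.015, 0.008, -0.002, 0.0, -0.0, 0.036]
-106 [-0.021, 0.009, -0.002, 0.0, -0.0, 0.047]
-108 [-0.027, 0.01, -0.002, 0.0, -0.0, 0.058]
-110 [-0.032, 0.011, -0.002, 0.0, -0.0, 0.07]
-112 [-0.038, 0.011, -0.002, 0.0, -0.0, 0.081]
-114 [-0.044, 0.012, -0.002, 0.0, -0.0, 0.092]
-116 [-0.05, 0.012, -0.002, 0.0, -0.0, 0.103]
-118 [-0.056, 0.012, -0.002, 0.0, -0.0, 0.114]
```

Emit:
servo_tool([
  [[-0.003, 0.005, 0, 0, 0, 0.014, 0], [-0.009, 0.006, 0, 0, 0, 0.025, 0], [-0.015, 0.008, 0, 0, 0, 0.036, 0], [-0.021, 0.009, 0, 0, 0, 0.047, 0], [-0.027, 0.01, 0, 0, 0, 0.058, 0], [-0.032, 0.011, 0, 0, 0, 0.07, 0], [-0.038, 0.011, 0, 0, 0, 0.081, 0], [-0.038, 0.011, 0, 0, 0, 0.081, 0]],
])

```text
time_s: 15.15
tool_pos: [0.5184, -0.0919, 0.0671]
tool_rot: [-179.9, -0.6, -22.1]
force: [10.7, -1.5, -7.3]
grip_width: 0.0007
grasp_force: 5.2
```

```bash
python3 - <<'E'
from h import *
o=get_obs(); print(o['time_s'],o['tool_pos'],o['tool_rot'],o['force'],o['qpos'].round(0))
c=cam('top'); front(c)
back(0,range(-112,-128,-2))
E
```

```text
15.15 [ 0.51843383 -0.09192915  0.06711567] [-179.86982614   -0.58957149  -22.12960307] [10.72777948 -1.45313711 -7.31080637] [  27.   12.  -22.  111.    5.   58. -109.]
loaf [-0.0663 -0.0645  0.0471  0.0482]
pusher [-0.1447 -0.1424 -0.1278 -0.1257]
-112 [-0.015, 0.003, 0.0, -0.001, -0.003, -0.0]
-114 [-0.021, 0.005, 0.0, -0.001, -0.003, 0.011]
-116 [-0.026, 0.007, 0.0, -0.001, -0.003, 0.022]
-118 [-0.032, 0.008, -0.0, -0.001, -0.003, 0.033]
-120 [-0.038, 0.01, -0.0, -0.001, -0.003, 0.044]
-122 [-0.044, 0.011, -0.0, -0.001, -0.003, 0.055]
-124 [-0.05, 0.011, -0.0, -0.001, -0.003, 0.066]
-126 [-0.055, 0.012, -0.0, -0.001, -0.003, 0.077]
```

Force has risen to about 11 N, so the wheel is at its home stop. I'll back off, lift and check.

Emit:
servo_tool([
  [[0.01, 0, 0, 0, 0, 0, 0], [0.02, 0, 0, 0, 0, 0, 0], [0.035, 0, 0, 0, 0, 0, 0], [0.035, 0, 0, 0, 0, 0, 0], [0.035, 0, -0.1, 0, 0, 0, 0], [0.035, 0, -0.2, 0, 0, 0, 0], [0.035, 0, -0.3, 0, 0, 0, 0], [0.035, 0, -0.45, 0, 0, 0, 0], [-0.06, 0.1, -0.45, 0, 0, 0, 0], [-0.15, 0.25, -0.45, 0, 0, 0, 0], [-0.25, 0.4, -0.45, 0, 0, 0, 0], [-0.3, 0.5, -0.45, 0, 0, 0, 0]],
])

```text
time_s: 16.2
tool_pos: [0.3834, -0.1865, 0.2012]
tool_rot: [180.0, -0.0, -22.2]
force: [0.5, -1.5, -0.7]
grip_width: 0.0006
grasp_force: 0.0
```

```bash
python3 - <<'E'
from h import *
o=get_obs(); print(o['time_s'],o['tool_pos'],o['force'])
c=cam('top'); front(c)
for b in blobs(c,(0,0,0),(180,255,40),8,(280,215,345,285)):
    p=plane(c,[b[0]],.084)[0,:2]-HUB; print(b[1][4],np.hypot(*p).round(4),np.degrees(np.arctan2(p[1],p[0])).round(1))
for b in blobs(c,(0,170,60),(8,255,255),8,(240,205,310,265)): print('ball',((plane(c,[b[0]],.106)[:,:2]-ORG)@np.c_[EX,EY]).round(4))
save('t5.png',c['frame'][130:310,220:400],3.3)
E
```

```text
16.2 [ 0.38342392 -0.18650997  0.20119293] [ 0.50398437 -1.54007616 -0.66545596]
loaf [-0.0658 -0.0648  0.0468  0.0472]
pusher [-0.1447 -0.1424 -0.1278 -0.1257]
21 0.0506 -22.6
20 0.0509 67.1
22 0.0508 -113.2
22 0.0509 157.0
ball [[0.0366 0.0492]]
ball [[0.0126 0.0751]]
```

View pics/t5.png

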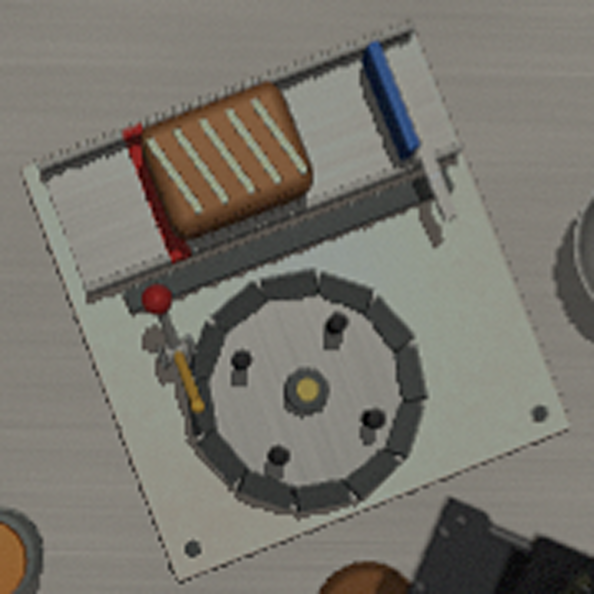

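The pegs are at 67.1°, −22.6° and so on, which is home (the pusher is back too). The ball leans to the trough side at crop (157,299). The loaf's end is on the band, with the band visible at crop (135,135) to (178,255). The roll and bowl are where they were, and the arm is clear.

```bash
python3 -c "
from cell import env
print(env.sign_off())"
```

```text
the job is handed in; nothing more can be done
None
```

The job is done and handed in at about 16 s: the loaf's leading end is on the red band, the pawl is tipped over and free, the wheel is wound back to its home stop, and the arm touches nothing.

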